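# Fasten the display case and gauge the gap under its lid

## Robot

A 6-joint arm with a two-finger parallel gripper is mounted at the origin on the work surface. World frame = base frame: x ahead of the robot, y to its left, z up, the work surface at z = 0. Lengths are in m, angles in rad, forces in N, time in s.
With the tool pointing down it reaches from about 0.325 to 0.75 m from the base axis. Payload 7.6 kg.
Tool frame: the origin (TCP) lies at the very end of the fingers, on their centre line; the grasp point (between the pads) lies behind it (robot.hold_point_z is the z of the grasp point in the tool frame, in m); z points along the fingers, y is the direction in which the jaws open and shut (so a half turn about z gives the same grasp; the last joint's range is limited). The gripper opens to 85 mm and grips with 20 to 120 N. Pads are 22 mm wide; open, the fingers measure 114 mm over their backs; the gripper's body (76 mm by 85 mm) begins 54 mm behind the grasp point. The pads swing forward as they close: fully open they stand 13 mm farther back than shut.
Start: joints at [-1.306, 0.052, 1.401, -0, 1.689, -0.07], TCP at [0.173, -0.496, 0.231] pointing down, gripper open.
Joint ranges: [-2.9, 2.9], [-0.91, 2.17], [0.12, 2.37], [-1.06, 4.2], [0.26, 2.73], [-2.93, 2.93]. Speed limits (rad/s): [2.57, 2.57, 3.01, 3.14, 3.14, 3.14].

## Interface

Orientations are given as a unit quaternion [x, y, z, w].
In Python, from workcell import sense, capture, order, robot gives the robot as it stands.
- The arm moves only by the shell command python3 -m creep 'ROWS'. ROWS is JSON, a list that holds one entry, the list of rows, each a list of 7 numbers: the opening, from 0 (shut) to 1 (fully open), then the shift along the tool's x, y, z in mm, then the turn, a rotation vector about the tool's x, y, z in degrees. In form: [[[fingers, dx, dy, dz, wx, wy, wz], ...]]. A call has 1 to 20 rows; each row is the pose to reach, as a shift and turn from the pose measured when the call began, along the tool's axes at that moment; what a row does not reach only later rows make up. A row lasts 1/12 s, in which the tool goes at most 41.7 mm and 7.16 degrees, less where a joint would pass 70% of its speed; a pose out of reach is approached as far as the arm can. A call with a gripper value outside its range is refused whole. The fingers move at their own pace and stop on an object; the grip force is fixed at half the most. Time passes only in rows, so rows that repeat a pose let the fingers close. It gives the time, the measured TCP pose, the force and the opening at its end, in the units of the state.
- sense(): the state, without advancing time (a new reading comes with each control period).
- capture(name): name is "side" or "top"; returns a dict with "image" (384x512x3 uint8, red, green, blue), "fov_y" (degrees; the focal length in pixels is half the picture's height over the tangent of half this angle, whatever the lens; pixels are square), "cx", "cy" (the principal point, pixels), "k1" (the pictures are not rectified: a ray, as slopes to the right and down, at radius r is drawn at 1 + k1 r^2 times it, then the intrinsics apply), "pose" (4x4, takes a point from camera to world coordinates). Camera axes: x right, y down, z forward; pixel columns grow to the right and rows downward; lengths in m; the calibration is good to about 2 mm. A picture is of the moment at which its call begins. There is no depth.
- order.sign_off(): hands the job in, once; it reports no verdict.
The state is a dict: "time": time; "qpos": joint angles; "joint_velocities": joint speeds; "tau": joint torques, N m; "position": TCP position; "tcp_rot": TCP orientation; "contact_force": force on the tool from outside, world axes, zero at the start; "moment": the same for the moment, N m; "opening": finger opening in m.
Only numpy, scipy, OpenCV 4.12 (cv2) and the standard library are available. Lean on these libraries where they do the work, as an engineer would, in place of code of your own. Each camera call takes 0.05 s, during which the arm holds its last target. There are 200 camera calls.

## Task

A new dust seal is to be cut for the glazed display case on the counter. Swing the brass hasp down over its staple so that the lid is fastened; then take the steel taper gauge by its handle and, keeping it flat on the case's rim and square to the case's front, slide its thin end into the gap under the lid beside the hasp until it drags snugly between rim and lid, without forcing it. Finish with the gauge still gripped and held at that depth, so that it can be read, and leave the other things on the counter where they are.

Things in the scene. Friction and masses are not known exactly. Their poses are not given: they have to be found in the camera images.
- case: The display case's box, fixed: dark wood, 240 mm deep (x), 360 mm wide (y), 80 mm high, open on top, walls 16 mm. Origin: centre of its underside, on the counter. x points from its front face (x = -120 mm, robot side) to its back, so a blade enters the gap along +x. The rim is flat, 80 mm above the counter. A 4 mm thick brass staple stands 10 mm out of the front's middle, 12 to 24 mm below the rim.
- rim_front (a point): The middle of the front outer edge of the case's rim, 80 mm above the counter; axes as the case.
- lid: The glazed lid, fixed: wooden frame 240 x 360 mm, 18 mm thick, rails 34 mm wide, right over the case, same axes, front faces flush. Origin: centre of the frame's underside. Small rubber pads at the four corners (within 25 mm of the sides) hold it up, leaving an even open gap, between 4.5 and 8 mm high, over the rim all along the front.
- hasp (a joint): Angle of the brass hasp strap, rad, hinged along the case's y at the lid's top front edge: 0 = hanging down in front, staple through its slot (fastened; a stop), 1.57 = level towards the robot, 3.14 = standing up, more = leaning back over the lid, as it starts. Moves easily (under 1 N at its end), stays where left: push it all the way down and against the front.
- hasp_hinge (a point): The hasp's hinge axis at the strap's middle: 5 mm in front of the case's front face, 1 mm above the lid's top; axes as the case.
- hasp_tip (a point): The middle of the hasp strap's free end, 60 mm from the hinge axis. The strap is 30 mm wide, 2.5 mm thick; at its end a lip sticks out 12 mm at right angles: towards the robot when it hangs, away from the robot when it stands up. When fastened the staple reaches 4 mm out in front of the strap, the lip 12 mm.
- gauge: Taper gauge, about 110 g: steel wedge blade 110 mm long, 20 mm wide, 2 mm thick at the tip rising evenly to 10 mm at the handle, with a flat underside; pale wooden handle 86 mm long, 18 mm wide, 20 mm high. Origin on the underside where blade and handle meet; x points to the tip (x = +110 mm), z up. Lies flat on the counter at first, x towards the robot's left within 25 degrees.
- gauge_tip (a point): The middle of the gauge's tip edge, on the underside.
- gauge_grip (a point): The place to grip the gauge: the middle of the handle's height, 35 mm behind the blade; squeeze across the 18 mm width.
- knife: Bystander: lifting knife with a flat blade 2 mm thin throughout and a pale wooden handle 15 mm high; 197 mm long in all. It, the brush and the gauge lie in a row in front of the case, in any order.
- brush: Bystander: flat brush, 190 mm long, lying.
- screwdriver: Bystander: screwdriver, 190 mm long, lying left of the case.
- book: Bystander: closed hardback 210 x 140 x 30 mm, lying right of the case.
- spectacles: Bystander: spectacles standing on the book.
- wax_jar: Bystander: small jar, 68 mm across, 55 mm high, right of the case.
- mug: Bystander: mug, 80 mm across, 92 mm high, left of the case.
Not all that is in view belongs to the job. Leave any green or turquoise look-alike of the gauge alone.

How it is judged:
By the outcome, as a careful person would: the job done as asked, in the order asked, and still so for the second after the job is handed in, while the arm keeps its last pose, push and grip.
It also fails if it takes over 72 s, if anything falls off the work surface, if the arm or the gripper's body presses on something with over 40 N, if the wrist force passes 120 N, or if a joint passes its speed limit or range.

## Working session

There is one attempt and no reset: what is moved stays moved. The work goes in short steps, Python scripts to look and compute and a shell command to move; the robot and the scene stay as the last step left them, time stands still between calls to the robot, and variables do not carry over. Pictures are saved under pics/ and viewed, about 8 in all and at most 12, crops included, and the job is handed in when it is done.

```bash
ls; mkdir -p pics; cat > h.py <<'E'
import numpy as np, cv2
from workcell import sense, capture, order, robot
from scipy.spatial.transform import Rotation as R
def K(c):
    f=c["image"].shape[0]/2/np.tan(np.radians(c["fov_y"])/2); return f
def ray(c,u,v):
    f=K(c); d=np.array([(u-c["cx"])/f,(v-c["cy"])/f]); s=d.copy()
    for _ in range(20): s=d/(1+c["k1"]*(s@s))
    P=np.array(c["pose"]); return P[:3,3],P[:3,:3]@np.array([s[0],s[1],1])
def onz(c,u,v,z):
    o,d=ray(c,u,v); return o+d*(z-o[2])/d[2]
def proj(c,p):
    P=np.array(c["pose"]); q=P[:3,:3].T@(np.array(p)-P[:3,3]); s=q[:2]/q[2]; s=s*(1+c["k1"]*(s@s))
    return s*K(c)+[c["cx"],c["cy"]]
def save(c,n,crop=None,k=1):
    im=c["image"][:,:,::-1]
    if crop: x0,y0,x1,y1=crop; im=im[y0:y1,x0:x1]
    cv2.imwrite("pics/"+n,cv2.resize(im,None,fx=k,fy=k,interpolation=cv2.INTER_CUBIC))
def tri(c1,p1,c2,p2):
    o1,d1=ray(c1,*p1);o2,d2=ray(c2,*p2)
    t=np.linalg.lstsq(np.c_[d1,-d2],o2-o1,rcond=None)[0]
    a,b=o1+t[0]*d1,o2+t[1]*d2; return (a+b)/2,np.linalg.norm(a-b)
def move(p,zrot=None,pos=None,rot=None):
    "rows' shift (mm) and turn (deg) from the present pose to TCP p, rotation R"
    s=sense(); r=R.from_quat(s["tcp_rot"])
    return r.inv().apply(np.array(p)-s["position"])*1e3, (r.inv()*(rot or r)).as_rotvec(degrees=True)
E
python3 - <<'E'
from h import *
print(sense(), robot.hold_point_z)
for n in("top","side"):
    c=capture(n); save(c,n+"0.png",k=1.5); print(n,c["fov_y"],c["cx"],c["cy"],c["k1"],np.round(c["pose"],3))
E
```

```text
pics
{'time': 0.0, 'qpos': array([-1.30633816e+00,  5.28404326e-02,  1.40173434e+00,  4.68977239e-05,
        1.68861225e+00, -7.03441155e-02]), 'joint_velocities': array([ 0.00095277,  0.00026259,  0.00108968, -0.00015295, -0.00103744,
        0.00023159]), 'tau': array([ 1.14705406e-03, -3.81669617e+01, -3.60180867e+01,  4.35634206e-05,
        6.22420222e-03,  7.84958786e-06]), 'position': array([ 0.17243781, -0.49554939,  0.23046566]), 'tcp_rot': array([ 9.86020349e-01,  1.66623034e-01, -5.40721199e-05, -7.95690210e-04]), 'contact_force': array([0.5783578 , 1.22593959, 0.85580077]), 'moment': array([-0.0517688 , -0.02463266,  0.03819666]), 'opening': 0.08540064642315015} -0.0187
top 53.300459573912 251.71582420699613 195.70317612482933 -0.11348892157651927 [[-0.013 -0.994  0.108  0.402]
 [-1.     0.014  0.007 -0.012]
 [-0.008 -0.108 -0.994  1.317]
 [ 0.     0.     0.     1.   ]]
side 47.56244173129997 249.05205321963155 194.11633696563038 -0.04209154970274798 [[ 0.946 -0.204  0.252  0.132]
 [-0.324 -0.57   0.755 -1.132]
 [-0.011 -0.796 -0.605  1.005]
 [ 0.     0.     0.     1.   ]]
```

View pics/top0.png

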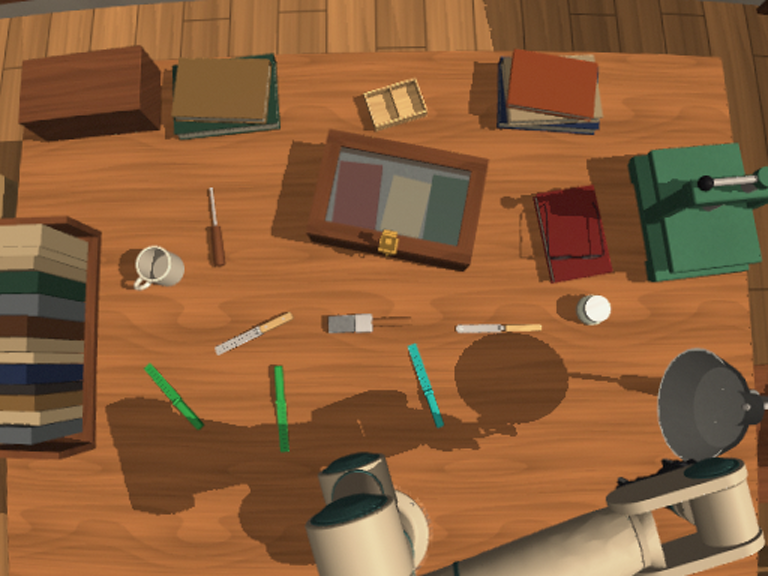

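View pics/side0.png

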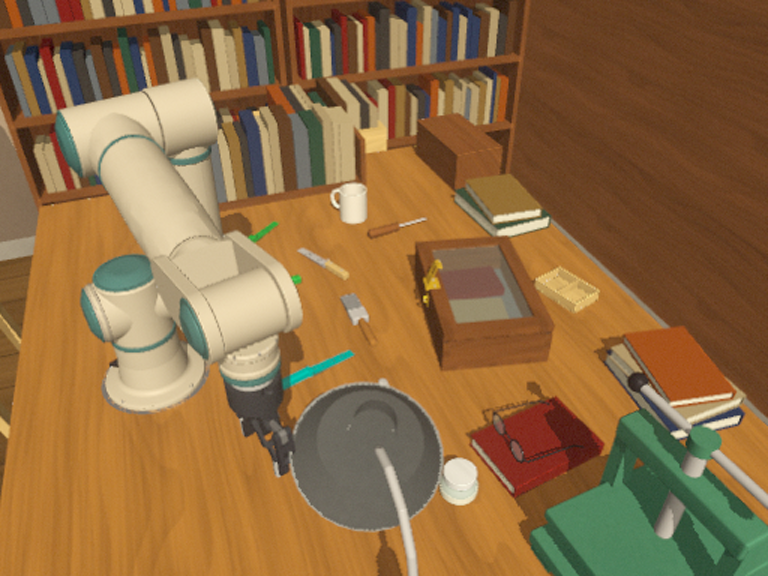

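The top view shows two knife-like tools, at about (253,333) and (498,328) in the 1.5x picture. The case with its brass hasp is at (388,243), and the lamp is at (705,400). I'll zoom in to tell the gauge from the knife.

```bash
python3 - <<'E'
from h import *
c=capture("top"); im=c["image"][:,:,::-1]
a=cv2.resize(im[200:242,138:368],None,fx=3.4,fy=3.4,interpolation=cv2.INTER_CUBIC)
b=cv2.resize(im[82:184,198:330],None,fx=4,fy=4,interpolation=cv2.INTER_CUBIC)
o=np.zeros((143+408+5,790,3),np.uint8); o[:a.shape[0],:a.shape[1]]=a; o[148:148+b.shape[0],:b.shape[1]]=b
s=capture("side")["image"][:,:,::-1][150:250,190:300]; 
s=cv2.resize(s,None,fx=2.3,fy=2.3); o[300:300+s.shape[0],532:532+s.shape[1]]=s
cv2.imwrite("pics/z.png",o)
E
```

```text
(no output)
```

View pics/z.png

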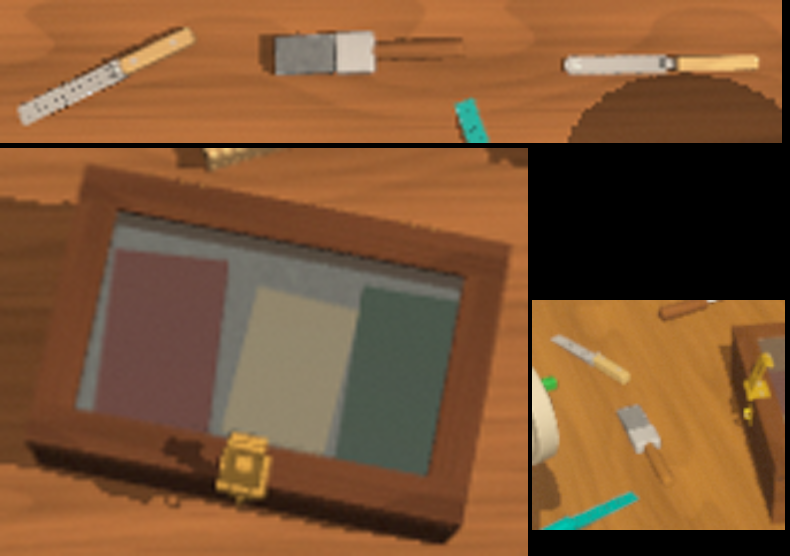

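The left tool has the tick marks, so it is the gauge: tip near full-res (145,234), handle end near (193,210). The right one is the knife. Next I'll measure the case, hasp and gauge.

```bash
python3 - <<'E'
from h import *
c=capture("top"); s=capture("side")
g=lambda u,v:(198+u/4,82+(v-148)/4)
for n,p in dict(TL=(85,168),TR=(510,243),BR=(462,522),BL=(30,443)).items():
    print(n,np.round(onz(c,*g(*p),0.104),4))
hsv=cv2.cvtColor(c["image"],cv2.COLOR_RGB2HSV)
# gauge handle (pale) and blade
roi=np.zeros(hsv.shape[:2],np.uint8); roi[205:242,138:200]=255
blade=cv2.inRange(hsv,(0,0,110),(180,70,255))&roi
handle=cv2.inRange(hsv,(12,60,190),(30,170,255))&roi
for n,m,z in(("blade",blade,.006),("handle",handle,.02)):
    k,l,st,_=cv2.connectedComponentsWithStats(m); i=1+st[1:,4].argmax()
    v,u=np.nonzero(l==i); P=np.array([onz(c,a,b,z) for a,b in zip(u,v)])[:,:2]
    r=cv2.minAreaRect((P*1e4).astype(np.float32)); box=cv2.boxPoints(r)/1e4
    w=np.linalg.svd(P-P.mean(0))[2][0]; t=(P-P.mean(0))@w
    print(n,st[i],P.mean(0).round(4),"rect",np.round(r[0],0),np.round(r[1],0),"axis deg",np.degrees(np.arctan2(w[1],w[0])).round(2),"ends",(P.mean(0)+w*t.min()).round(4),(P.mean(0)+w*t.max()).round(4))
# lamp: dark grey disc in both; brass masks
for nm,cc,box in(("top",c,(245,145,280,175)),("side",s,(275,165,300,205))):
    h=cv2.cvtColor(cc["image"],cv2.COLOR_RGB2HSV); m=cv2.inRange(h,(18,130,90),(32,255,255))
    x0,y0,x1,y1=box; v,u=np.nonzero(m[y0:y1,x0:x1]); print(nm,len(u),u.min()+x0,u.max()+x0,v.min()+y0,v.max()+y0)
# lamp shade centre rough
print("lamp",tri(c,(705/1.5,400/1.5),s,(367/1.5,455/1.5)))
save(s,"sz.png",(268,140,378,255),5); save(c,"tz.png",(198,82,330,184),5)
E
```

```text
TL [0.8984 0.0994 0.104 ]
TR [ 0.8285 -0.2515  0.104 ]
BR [ 0.5956 -0.2032  0.104 ]
BL [0.6653 0.1441 0.104 ]
blade [144 218  31  18 182] [0.4412 0.3183] rect [4396. 3198.] [ 202. 1119.] axis deg 114.91 ends [0.4639 0.2693] [0.4167 0.3709]
handle [173 209  22  12  99] [0.4805 0.2312] rect [4803. 2316.] [139. 779.] axis deg 114.93 ends [0.4967 0.1961] [0.4639 0.2668]
top 164 252 264 153 169
side 184 282 294 173 204
lamp (array([ 0.30387586, -0.59562118,  0.30182553]), np.float64(0.010423359812395254))
```

View pics/sz.png

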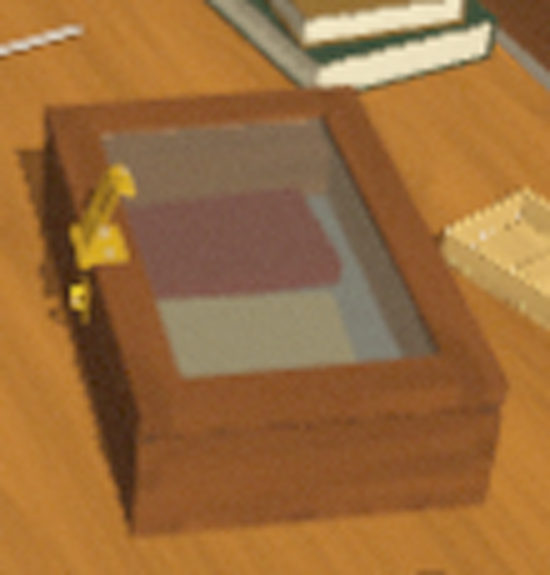

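```bash
cat >> h.py <<'E'
yaw=np.radians(-11.2); XC=np.array([np.cos(yaw),np.sin(yaw),0]); YC=np.array([-np.sin(yaw),np.cos(yaw),0]); RF=np.array([.6297,-.0295,.08])
def cs(x,y,z): "case-front coordinates (mm from rim_front; z above counter) to world"
    return RF*[1,1,0]+XC*x/1e3+YC*y/1e3+[0,0,z/1e3]
def down(tilt=0,yw=-11.2): "tool x along yaw, z down, tilted so the body leans back by tilt deg"
    return R.from_euler("z",yw,degrees=True)*R.from_euler("x",180,degrees=True)*R.from_euler("y",tilt,degrees=True)
E
python3 - <<'E'
from h import *
c=capture("top"); s=capture("side")
print("hinge",proj(c,cs(-5,0,105)),proj(s,cs(-5,0,105)))
for th in(3.2,3.5,3.8,4.1):
    p=cs(-5-60*np.sin(th),0,105-60*np.cos(th)); print(th,proj(c,p),proj(s,p))
print("staple tip",proj(c,cs(-10,0,62)),proj(s,cs(-10,0,62)))
print("front ends",[ (proj(c,cs(0,y,z)).round(1),proj(s,cs(0,y,z)).round(1)) for y in(-180,180) for z in(0,104)])
print("tri tip",tri(c,(259,155),s,(292,174.5)))
print("down x axis",down(20).as_matrix().round(2))
for q in(cs(60,0,230),):
    print(move(q,rot=down(0)))
E
```

```text
Traceback (most recent call last):
  File "h.py", line 29
    return RF*[1,1,0]+XC*x/1e3+YC*y/1e3+[0,0,z/1e3]
IndentationError: unexpected indent
```

View pics/tz.png

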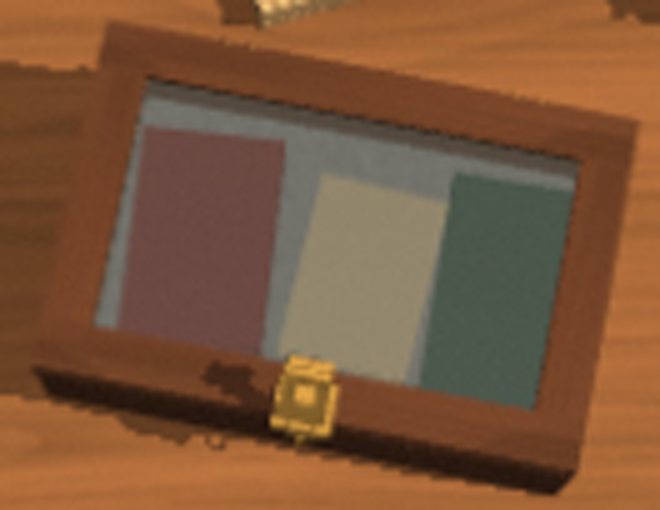

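```bash
sed -i 's/^def cs(x,y,z): \(".*"\)$/def cs(x,y,z):  # case coords/; s/^def down(tilt=0,yw=-11.2): .*/def down(tilt=0,yw=-11.2):/' h.py
python3 - <<'E'
from h import *
c=capture("top"); s=capture("side")
f=lambda p:((p-[198,82])*5).round(0); g=lambda p:((p-[268,140])*5).round(0)
print("hinge",f(proj(c,cs(-5,0,105))),g(proj(s,cs(-5,0,105))))
for th in(3.2,3.5,3.8,4.1):
    p=cs(-5-60*np.sin(th),0,105-60*np.cos(th)); print(th,f(proj(c,p)),g(proj(s,p)))
print("staple tip",f(proj(c,cs(-10,0,62))),g(proj(s,cs(-10,0,62))))
print("front ends",[ (y,z,f(proj(c,cs(0,y,z))),g(proj(s,cs(0,y,z)))) for y in(-180,180) for z in(0,104)])
print("tri tip",tri(c,(258.5,154),s,(292,174.5)))
print(down(20).as_matrix().round(2))
print(move(cs(60,0,230),rot=down(0)))
E
```

```text
hinge [305. 426.] [ 77. 252.]
3.2 [307. 403.] [ 85. 180.]
3.5 [312. 376.] [110. 183.]
3.8 [316. 355.] [132. 191.]
4.1 [320. 340.] [149. 205.]
staple tip [303. 445.] [ 67. 302.]
front ends [(-180, 0, array([559., 493.]), array([132., 543.])), (-180, 104, array([582., 469.]), array([141., 423.])), (180, 0, array([ 52., 401.]), array([ 33., 223.])), (180, 104, array([ 33., 370.]), array([ 36., 111.]))]
tri tip (array([ 0.65507641, -0.02674347,  0.16339996]), np.float64(0.0002999153784241949))
[[ 0.92 -0.19  0.34]
 [-0.18 -0.98 -0.07]
 [ 0.34  0.   -0.94]]
(array([ 636.78746738, -259.83563817,    1.23982118]), array([-8.41483898e-03,  2.57195686e-03,  3.03841206e+01]))
```

```bash
python3 -m creep '[[[0,637,-260,0,0,0,30.4],[0,637,-260,0,0,0,30.4],[0,637,-260,0,0,0,30.4],[0,637,-260,0,0,0,30.4],[0,637,-260,0,0,0,30.4],[0,637,-260,0,0,0,30.4],[0,637,-260,0,0,0,30.4],[0,637,-260,0,0,0,30.4],[0,637,-260,0,0,0,30.4],[0,637,-260,0,0,0,30.4],[0,637,-260,0,0,0,30.4],[0,637,-260,0,0,0,30.4],[0,637,-260,0,0,0,30.4],[0,637,-260,0,0,0,30.4],[0,637,-260,0,0,0,30.4],[0,637,-260,0,0,0,30.4],[0,637,-260,0,0,0,30.4],[0,637,-260,0,0,0,30.4],[0,637,-260,0,0,0,30.4],[0,637,-260,0,0,0,30.4]]]'
cat >> h.py <<'E'
def incase():
    s=sense(); d=np.array(s["position"])-RF*[1,1,0]; F=np.array(s["contact_force"])
    print("t",round(s["time"],2),"case xyz",np.round([d@XC*1e3,d@YC*1e3,d[2]*1e3],1),"F",np.round([F@XC,F@YC,F[2]],1),"euler err",np.round((down().inv()*R.from_quat(s["tcp_rot"])).as_rotvec(degrees=True),2),"open",round(s["opening"]*1e3,1))
E
python3 -c "
from h import *
incase(); print(move(cs(60,0,230),rot=down(0)))"
```

```text
time: 2.07
position: [0.6885, -0.0412, 0.2309]
tcp_rot: [0.995, -0.098, -0.0, 0.0]
contact_force: [-0.4, -0.6, 1.1]
opening: -0.0
t 2.07 case xyz [ 6.000e+01 -1.000e-01  2.309e+02] F [-0.3 -0.6  1.1] euler err [-0.02 -0.04  0.02] open -0.0
(array([ 0.02608463, -0.08764359,  0.87761283]), array([ 0.01621217,  0.04400211, -0.01935263]))
```

```bash
python3 -m creep '[[[0,0,0,40,0,0,0],[0,0,0,80,0,0,0],[0,0,0,96,0,0,0],[0,-20,0,96,0,0,0],[0,-35,0,96,0,0,0],[0,-50,0,96,0,0,0],[0,-65,0,96,0,0,0],[0,-80,0,96,0,0,0],[0,-95,0,96,0,0,0],[0,-110,0,98,0,0,0],[0,-118,0,102,0,0,0],[0,-122,0,107,0,0,0],[0,-122,0,107,0,0,0]]]'
python3 -c "
from h import *
incase(); save(capture('side'),'s1.png',(240,100,370,230),4.5)"
```

```text
time: 3.15
position: [0.583, -0.0221, 0.1267]
tcp_rot: [0.995, -0.1, 0.023, 0.001]
contact_force: [88.2, -12.5, -40.4]
opening: -0.0
t 3.15 case xyz [-47.3  -1.8 126.7] F [ 89.    4.8 -40.4] euler err [0.14 2.66 0.26] open -0.0
```

View pics/s1.png

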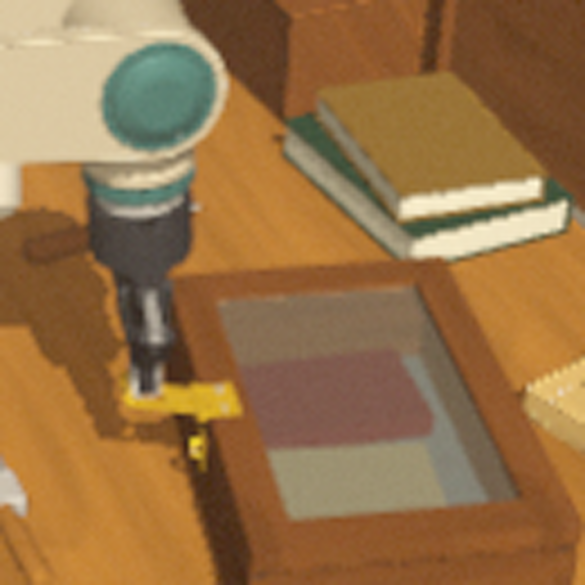

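The hasp has swung forward past vertical, but the fingers are hooked inside its lip at about (140,390), giving an 89 N reading. I'll back off and then push it down.

```bash
python3 -m creep '[[[0,8,0,0,0,-2.7,0],[0,12,0,0,0,-2.7,0]]]'
python3 -c "
from h import *
incase()"
```

```text
time: 3.37
position: [0.5967, -0.027, 0.1298]
tcp_rot: [0.995, -0.101, 0.002, -0.001]
contact_force: [-0.4, -0.0, 0.3]
opening: 0.0002
t 3.37 case xyz [-32.8  -3.9 129.8] F [-0.4 -0.1  0.3] euler err [0.15 0.25 0.44] open 0.2
```

```bash
python3 -m creep '[[[0,0,-4,12,0,0,0],[0,0,-4,24,0,0,0],[0,0,-4,36,0,0,0],[0,0,-4,46,0,0,0],[0,0,-4,46,0,0,0]]]'
python3 -c "
from h import *
incase()"
python3 -m creep '[[[0,0,0,-30,0,0,0],[0,0,0,-65,0,0,0],[0,-40,0,-65,0,0,0],[0,-80,0,-65,0,0,0],[0,-100,0,-65,0,0,0],[0,-100,0,-65,0,0,0]]]'
python3 -c "
from h import *
incase(); save(capture('side'),'s2.png',(240,100,370,230),4.5)
print(move(cs(-80,0,42),rot=down(20)))"
```

```text
time: 3.78
position: [0.5953, -0.0228, 0.08]
tcp_rot: [0.995, -0.101, -0.001, -0.001]
contact_force: [-1.0, -0.2, -0.2]
opening: -0.0001
t 3.78 case xyz [-35.   -0.1  80. ] F [-0.9 -0.4 -0.2] euler err [ 0.12 -0.1   0.44] open -0.1
time: 4.28
position: [0.4943, -0.0018, 0.145]
tcp_rot: [0.995, -0.101, -0.002, -0.001]
contact_force: [0.3, 0.7, -0.2]
opening: -0.0001
t 4.28 case xyz [-138.1    0.8  145. ] F [ 0.1  0.7 -0.2] euler err [ 0.12 -0.19  0.38] open -0.1
(array([ 56.4203435 ,   0.60460952, 103.34867524]), array([-0.05352235, 20.07496745, -0.41111165]))
```

View pics/s2.png

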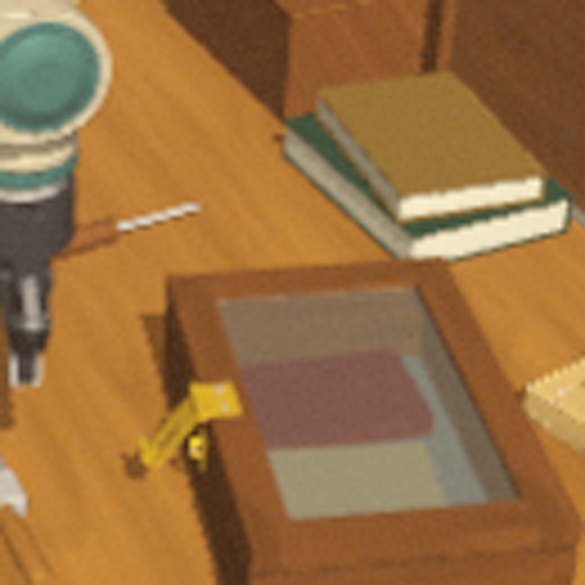

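```bash
python3 -m creep '[[[0,10,0,35,0,7,0],[0,30,0,70,0,14,0],[0,40,0,108,0,20,0],[0,50,0,108,0,20,0],[0,62,0,108,0,20,0],[0,74,0,108,0,20,0],[0,86,0,108,0,20,0],[0,98,0,108,0,20,0],[0,102,0,108,0,20,0],[0,102,0,108,0,20,0]]]'
python3 -c "
from h import *
incase()"
```

```text
time: 5.17
position: [0.5908, -0.0218, 0.0295]
tcp_rot: [0.981, -0.1, 0.163, 0.016]
contact_force: [-8.9, 1.9, -13.2]
opening: -0.0002
t 5.17 case xyz [-39.7  -0.   29.5] F [ -9.1   0.2 -13.2] euler err [-0.03 18.89  0.41] open -0.2
```

```bash
python3 -m creep '[[[0,-20,0,-7,0,0,0],[0,-42,0,-30,0,-6,0],[0,-30,0,-65,0,-12,0],[0,-18,0,-101,0,-18.9,0],[0,-18,0,-101,0,-18.9,0],[0,-18,0,-101,0,-18.9,0]]]'
python3 -c "
from h import *
incase(); save(capture('side'),'s3.png',(240,100,370,230),4.5)"
```

```text
time: 5.67
position: [0.5453, -0.0125, 0.1227]
tcp_rot: [0.995, -0.101, 0.003, -0.0]
contact_force: [0.2, -0.5, 0.2]
opening: 0.0002
t 5.67 case xyz [-86.1   0.2 122.7] F [ 0.3 -0.4  0.2] euler err [0.08 0.33 0.44] open 0.2
```

View pics/s3.png

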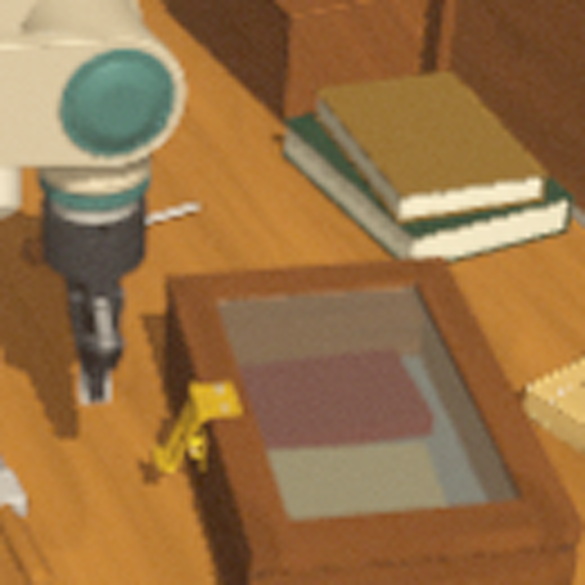

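The strap now hangs about 30° off vertical. Next I'll push it flat from the front, above the staple.

```bash
python3 -m creep '[[[0,10,0,30,0,0,0],[0,26,0,46,0,0,0],[0,38,0,47,0,0,0],[0,50,0,48,0,0,0],[0,58,0,49,0,0,0],[0,64,0,49,0,0,0],[0,67,0,49,0,0,0],[0,69,0,49,0,0,0],[0,69,0,49,0,0,0]]]'
python3 -c "
from h import *
incase()"
```

```text
time: 6.47
position: [0.6108, -0.0261, 0.0703]
tcp_rot: [0.995, -0.101, 0.001, -0.0]
contact_force: [-0.6, 0.1, 0.5]
opening: 0.0
t 6.47 case xyz [-19.2  -0.3  70.3] F [-0.6 -0.   0.5] euler err [0.04 0.08 0.42] open 0.0
```

```bash
python3 -m creep '[[[0,2,0,0,0,0,0],[0,4,0,0,0,0,0],[0,5,0,0,0,0,0],[0,5,0,0,0,0,0]]]'
python3 -c "
from h import *
incase()"
```

```text
time: 6.8
position: [0.6114, -0.0261, 0.07]
tcp_rot: [0.995, -0.101, -0.005, -0.0]
contact_force: [-27.2, 2.9, 12.2]
opening: 0.0003
t 6.8 case xyz [-18.6  -0.2  70. ] F [-27.3  -2.4  12.2] euler err [-0.01 -0.6   0.38] open 0.3
```

```bash
python3 -m creep '[[[0,-30,0,0,0,0,0],[0,-60,0,-30,0,0,0],[0.5,-80,0,-70,0,0,0],[0.5,-100,0,-80,0,0,0]]]'
python3 - <<'E'
from h import *
incase(); c=capture('side');save(c,'s4.png',(260,140,330,210),8)
print(sense()["qpos"].round(2))
print(move((.478,.2365,.12),rot=down(0,114.9)))
E
```

```text
time: 7.13
position: [0.5148, -0.0061, 0.1559]
tcp_rot: [0.995, -0.101, -0.002, -0.0]
contact_force: [0.5, -0.0, 1.3]
opening: 0.0234
t 7.13 case xyz [-117.2    0.7  155.9] F [0.5 0.1 1.3] euler err [ 0.04 -0.19  0.37] open 23.4
[-0.08  0.06  1.54  0.    1.54  1.69]
(array([ -82.85403811, -229.93344977,   38.01025592]), array([-1.51553344e-01, -3.07514328e-03, -1.26436436e+02]))
```

View pics/s4.png

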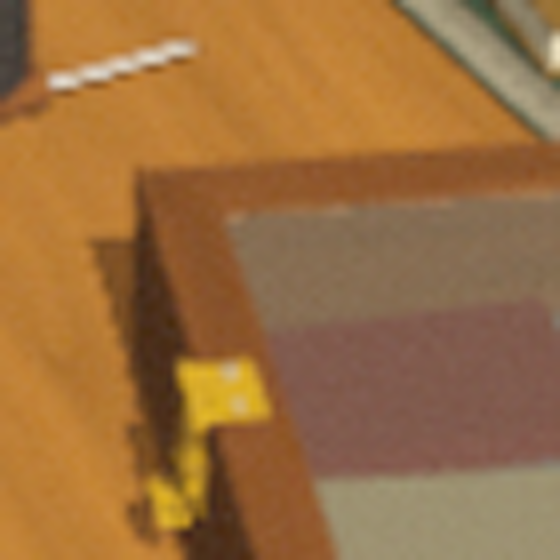

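```bash
python3 - <<'E'
from h import *
c=capture('side'); f=lambda p:((proj(c,p)-[260,140])*8).round(0)
print("hinge ends",f(cs(-5,15,105)),f(cs(-5,-15,105)))
for th in(0,.1,.2,.35):
    t=np.array([-5-60*np.sin(th),105-60*np.cos(th)]); l=t+13*np.array([-np.cos(th),np.sin(th)])
    print(th,"tip R",f(cs(t[0],-15,t[1])),"lip L,R",f(cs(l[0],15,l[1])),f(cs(l[0],-15,l[1])))
E
```

```text
hinge ends [180. 383.] [194. 424.]
0 tip R [188. 533.] lip L,R [146. 494.] [159. 536.]
0.1 tip R [175. 534.] lip L,R [133. 492.] [146. 534.]
0.2 tip R [162. 534.] lip L,R [121. 490.] [133. 532.]
0.35 tip R [142. 531.] lip L,R [103. 484.] [115. 526.]
```

The strap end and lip match the projection for θ≈0, so the hasp is fastened. Next is the gauge.

```bash
python3 -m creep '[[[0.5,-83,-230,38,0,0,-126.4],[0.5,-83,-230,38,0,0,-126.4],[0.5,-83,-230,38,0,0,-126.4],[0.5,-83,-230,38,0,0,-126.4],[0.5,-83,-230,38,0,0,-126.4],[0.5,-83,-230,38,0,0,-126.4],[0.5,-83,-230,38,0,0,-126.4],[0.5,-83,-230,38,0,0,-126.4],[0.5,-83,-230,38,0,0,-126.4],[0.5,-83,-230,38,0,0,-126.4],[0.5,-83,-230,38,0,0,-126.4],[0.5,-83,-230,38,0,0,-126.4],[0.5,-83,-230,38,0,0,-126.4],[0.5,-83,-230,38,0,0,-126.4],[0.5,-83,-230,38,0,0,-126.4],[0.5,-83,-230,38,0,0,-126.4],[0.5,-83,-230,38,0,0,-126.4],[0.5,-83,-230,38,0,0,-126.4],[0.5,-83,-230,38,0,0,-126.4],[0.5,-83,-230,38,0,0,-126.4]]]'
python3 - <<'E'
from h import *
c=capture("side"); h=cv2.cvtColor(c["image"],cv2.COLOR_RGB2HSV)
# side-view check of gauge: blade/handle pixels vs prediction
J=np.array([.4637,.2690]);x=np.array([-.421,.907])
for d in(-86,0,110): print(d,((proj(c,[*(J+x*d/1e3),0 if d>0 else .01])-[190,150])*6).round(0))
save(c,"g.png",(190,150,290,240),6)
print(move((.478,.2365,.002),rot=down(0,114.9)))
E
```

```text
time: 8.9
position: [0.4789, 0.2362, 0.1171]
tcp_rot: [0.539, 0.842, -0.0, -0.002]
contact_force: [0.8, 0.2, -0.4]
opening: 0.0428
-86 [246. 208.]
0 [160. 154.]
110 [ 58. 101.]
(array([  0.43118467,  -0.44181144, 115.25453168]), array([-0.12394413, -0.12622565, -0.20685921]))
```

View pics/g.png

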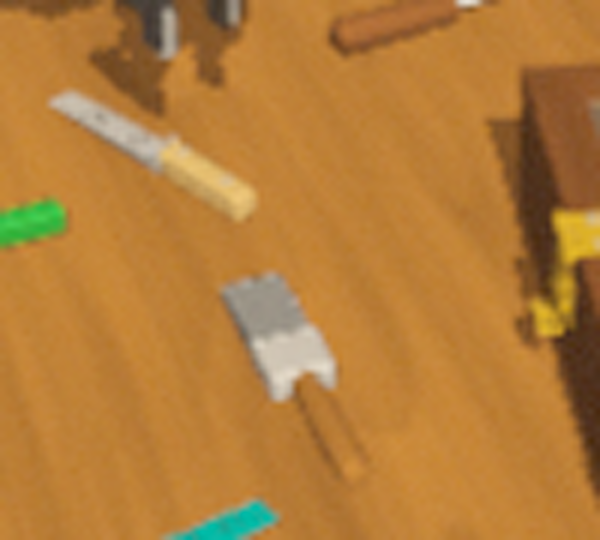

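The gauge's predicted end points match the side view, so I'll descend and grip.

```bash
python3 -m creep '[[[0.5,0,0,38,0,0,0],[0.5,0,0,76,0,0,0],[0.5,0,0,100,0,0,0],[0.5,0,0,114.5,0,0,0],[0.5,0,0,114.5,0,0,0],[0,0,0,114.5,0,0,0],[0,0,0,114.5,0,0,0],[0,0,0,114.5,0,0,0],[0,0,0,114.5,0,0,0],[0,0,0,114.5,0,0,0],[0,0,0,114.5,0,0,0]]]'
python3 -c "
from h import *
incase()"
```

```text
time: 9.87
position: [0.4788, 0.2364, 0.0032]
tcp_rot: [0.54, 0.842, -0.0, -0.001]
contact_force: [-0.2, -0.3, 2.1]
opening: 0.0166
t 9.87 case xyz [-199.7  231.5    3.2] F [-0.1 -0.3  2.1] euler err [ 1.8000e-01 -2.0000e-02 -1.2588e+02] open 16.6
```

```bash
python3 -m creep '[[[0,0,0,-20,0,0,0],[0,0,0,-55,0,0,0],[0,0,0,-95,0,0,0],[0,0,0,-135,0,0,0],[0,0,0,-140,0,0,0],[0,0,0,-140,0,0,0]]]'
python3 - <<'E'
from h import *
incase(); print(move(cs(-210,40,145),rot=down(0)))
E
```

```text
time: 10.37
position: [0.4806, 0.2368, 0.1467]
tcp_rot: [0.54, 0.842, 0.003, 0.001]
contact_force: [0.5, -0.1, -1.5]
opening: 0.0168
t 10.37 case xyz [-198.   232.3  146.7] F [ 0.5  0.  -1.5] euler err [-6.0000e-02  4.0000e-01 -1.2588e+02] open 16.8
(array([-148.76907189, -122.44791875,    0.79446049]), array([ 6.03405262e-02, -3.98163561e-01,  1.25879668e+02]))
```

```bash
python3 -m creep '[[[0,-149,-122,0,0,0,125.9],[0,-149,-122,0,0,0,125.9],[0,-149,-122,0,0,0,125.9],[0,-149,-122,0,0,0,125.9],[0,-149,-122,0,0,0,125.9],[0,-149,-122,0,0,0,125.9],[0,-149,-122,0,0,0,125.9],[0,-149,-122,0,0,0,125.9],[0,-149,-122,0,0,0,125.9],[0,-149,-122,0,0,0,125.9],[0,-149,-122,0,0,0,125.9],[0,-149,-122,0,0,0,125.9],[0,-149,-122,0,0,0,125.9],[0,-149,-122,0,0,0,125.9],[0,-149,-122,0,0,0,125.9],[0,-149,-122,0,0,0,125.9],[0,-149,-122,0,0,0,125.9],[0,-149,-122,0,0,0,125.9],[0,-149,-122,0,0,0,125.9],[0,-149,-122,0,0,0,125.9]]]'
python3 - <<'E'
from h import *
incase(); c=capture("top"); s=capture("side")
d=sense();T=R.from_quat(d["tcp_rot"]); p=d["position"]
tip=p+T.apply([.145,0,.003]); print("tip",tip,proj(c,tip),proj(s,tip))
u,v=proj(c,tip).astype(int); u2,v2=proj(s,tip).astype(int)
a=lambda q,u,v,w:cv2.resize(q["image"][v-30:v+30,u-w:u+w,::-1],None,fx=6,fy=6,interpolation=cv2.INTER_CUBIC)
cv2.imwrite("pics/ab.png",np.hstack([a(c,u,v+15,33),a(s,u2-10,v2,33)])); print(u-33,v-15,u2-43,v2-30)
E
```

```text
time: 12.03
position: [0.4312, 0.0505, 0.1441]
tcp_rot: [0.995, -0.097, 0.0, -0.002]
contact_force: [1.0, -0.7, -0.3]
opening: 0.0165
t 12.03 case xyz [-210.3   39.9  144.1] F [ 1.1 -0.5 -0.3] euler err [ 0.23  0.02 -0.12] open 16.5
tip [0.57382103 0.02260859 0.14207389] [242.91876263 181.44380761] [264.41233294 176.44483944]
209 166 221 146
```

View pics/ab.png

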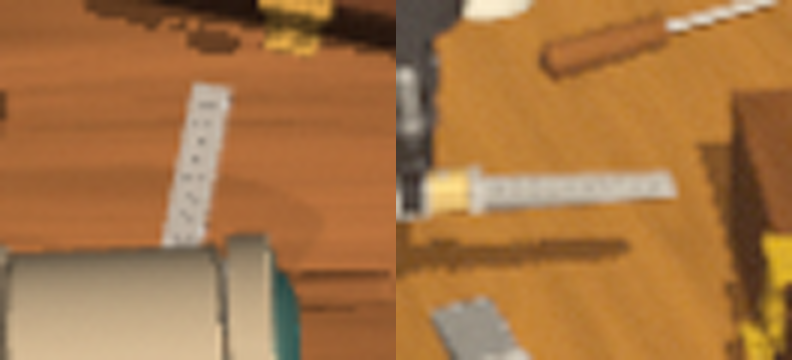

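The gauge is held straight ahead with its tip near the predicted spot. I'll measure its yaw and tip position.

```bash
cat > bl.py <<'E'
from h import *
def blade(c,box,z):
    x0,y0,x1,y1=box; h=cv2.cvtColor(c["image"],cv2.COLOR_RGB2HSV)[y0:y1,x0:x1]
    m=cv2.inRange(h,(0,0,100),(180,75,255)); k,l,st,_=cv2.connectedComponentsWithStats(m); i=1+st[1:,4].argmax()
    v,u=np.nonzero(l==i); return np.c_[u+x0,v+y0].astype(float)
E
python3 - <<'E'
from bl import *
c=capture("top"); s=capture("side")
P=blade(c,(230,176,254,205),0)
W=np.array([onz(c,a,b,.149) for a,b in P])-RF; X=W@XC*1e3;Y=W@YC*1e3
keep=(X>X.min()+4)
bins=np.arange(X.min()+6,X.max()-3,5); mid=[(b,(Y[(abs(X-b)<2.5)].min()+Y[(abs(X-b)<2.5)].max())/2) for b in bins]
mid=np.array(mid); k=np.polyfit(*mid.T,1); print("top X",X.min(),X.max(),"yaw rel case deg",np.degrees(np.arctan(k[0])),"y at tip",np.polyval(k,X.max()))
Q=blade(s,(295-60,165,340,190),0); print("side",Q.min(0),Q.max(0))
t1=(209+211/6,166+87/6); t2=(221+(672-396)/6,146+183/6)
p,e=tri(c,t1,s,t2); d=p-RF; print("tip tri case",d@XC*1e3,d@YC*1e3,p[2],e)
j1=(209+183/6,166+243/6)
b2=(221+(484-396)/6,146+208/6); print("pred joint underside side px",proj(s,cs(-210+35,40,141.1)),b2,"tip",proj(s,cs(-65,40,141.1)),t2)
E
```

```text
top X -137.79706573176952 -60.312789074112644 yaw rel case deg -0.2457196638050024 y at tip 37.77499316025908
side [235. 175.] [266. 180.]
tip tri case -58.97997264086898 36.75080715692747 0.14319463755118927 0.004984284738999499
pred joint underside side px [232.75724115 179.46292736] (235.66666666666666, 180.66666666666666) tip [264.40338823 176.72054328] (267.0, 176.5)
```

```bash
python3 -m creep '[[[0,0,0,30,0,0,0],[0,0,0,58,0,0,0],[0,0,0,59.8,0,0,0],[0,20,0,59.8,0,0,0],[0,40,0,59.8,0,0,0],[0,50,0,59.8,0,0,0],[0,50,0,59.8,0,0,0]]]'
python3 - <<'E'
from bl import *
incase(); c=capture("top"); s=capture("side")
P=blade(c,(236,158,262,190),0)
W=np.array([onz(c,a,b,.086) for a,b in P])-RF; X=W@XC*1e3;Y=W@YC*1e3
mid=np.array([(b,(Y[(abs(X-b)<2.5)].min()+Y[(abs(X-b)<2.5)].max())/2) for b in np.arange(X.min()+6,X.max()-3,5)])
k=np.polyfit(*mid.T,1); print("X",X.min(),X.max(),"yaw",np.degrees(np.arctan(k[0])),"y tip",np.polyval(k,X.max()))
E
```

```text
time: 12.82
position: [0.4828, 0.0407, 0.087]
tcp_rot: [0.995, -0.097, 0.002, -0.002]
contact_force: [0.1, 0.1, -0.8]
opening: 0.0166
t 12.82 case xyz [-157.7   40.3   87. ] F [ 0.1  0.1 -0.8] euler err [ 0.27  0.25 -0.05] open 16.6
X -82.64762536953516 -7.363474384641034 yaw 0.5707267666348618 y tip 39.24260937944074
```

```bash
python3 -m creep '[[[0,0,0,2.5,-0.2,-0.2,0],[0,0,0,2.5,-0.2,-0.2,0],[0,0,0,2.5,-0.2,-0.2,0],[0,0,0,2.5,-0.2,-0.2,0]]]'
python3 - <<'E'
from h import *
incase()
E
```

```text
time: 13.25
position: [0.4807, 0.0412, 0.0839]
tcp_rot: [0.995, -0.097, -0.0, -0.001]
contact_force: [-0.2, 0.3, -0.7]
opening: 0.0164
t 13.25 case xyz [-159.9   40.4   83.9] F [-0.2  0.3 -0.7] euler err [ 0.06 -0.06 -0.09] open 16.4
```

```bash
python3 -m creep '[[[0,4,0,0,0,0,0],[0,8,0,0,0,0,0],[0,12,0,0,0,0,0],[0,16,0,0,0,0,0],[0,20,0,0,0,0,0],[0,24,0,0,0,0,0],[0,24,0,0,0,0,0],[0,24,0,0,0,0,0]]]'
python3 - <<'E'
from h import *
incase()
E
```

```text
time: 13.92
position: [0.5044, 0.0365, 0.0837]
tcp_rot: [0.995, -0.097, -0.001, -0.001]
contact_force: [0.1, 0.3, -1.1]
opening: 0.0167
t 13.92 case xyz [-135.7   40.5   83.7] F [-0.   0.4 -1.1] euler err [ 0.06 -0.07 -0.08] open 16.7
```

```bash
python3 -m creep '[[[0,1,0,0.4,0,0,0],[0,2,0,0.8,0,0,0],[0,2,0,0.8,0,0,0],[0,2,0,0.8,0,0,0]]]'
python3 - <<'E'
from h import *
incase()
E
```

```text
time: 14.25
position: [0.5066, 0.0361, 0.0831]
tcp_rot: [0.995, -0.097, -0.0, -0.001]
contact_force: [1.3, -0.3, -0.3]
opening: 0.0167
t 14.25 case xyz [-133.5   40.5   83.1] F [ 1.3 -0.  -0.3] euler err [ 0.06 -0.03 -0.08] open 16.7
```

```bash
python3 -m creep '[[[0,0,0,0.4,0,0,0],[0,0,0,0.8,0,0,0],[0,0,0,0.8,0,0,0],[0,0,0,0.8,0,0,0]]]'
python3 - <<'E'
from h import *
incase(); print(sense()["moment"].round(2))
E
```

```text
time: 14.58
position: [0.5066, 0.0362, 0.0825]
tcp_rot: [0.995, -0.097, -0.0, -0.001]
contact_force: [-1.5, -0.4, 1.6]
opening: 0.0168
t 14.58 case xyz [-133.5   40.5   82.5] F [-1.4 -0.7  1.6] euler err [ 0.07 -0.02 -0.08] open 16.8
[-0.02 -0.08 -0.01]
```

```bash
python3 -m creep '[[[0,3,0,0,0,0,0],[0,6,0,0,0,0,0],[0,9,0,0,0,0,0],[0,12,0,0,0,0,0],[0,14,0,0,0,0,0],[0,14,0,0,0,0,0]]]'
python3 - <<'E'
from h import *
incase(); print(sense()["moment"].round(2))
E
```

```text
time: 15.08
position: [0.521, 0.0333, 0.0826]
tcp_rot: [0.995, -0.097, 0.0, -0.001]
contact_force: [1.2, 0.2, 0.5]
opening: 0.0167
t 15.08 case xyz [-118.8   40.5   82.6] F [1.1 0.5 0.5] euler err [ 0.07  0.03 -0.07] open 16.7
[-0.06 -0.46 -0.08]
```

```bash
for i in 1; do python3 -m creep '[[[0,2,0,0.1,0,0,0],[0,4,0,0.1,0,0,0],[0,6,0,0.1,0,0,0],[0,6,0,0.1,0,0,0]]]' | sed -n 4p; done; python3 -c "
from h import *
incase()"
python3 -m creep '[[[0,2,0,0,0,0,0],[0,4,0,0,0,0,0],[0,6,0,0,0,0,0],[0,6,0,0,0,0,0]]]' >/dev/null;  python3 -c "
from h import *
incase(); print(sense()['moment'].round(2))"
```

```text
contact_force: [1.0, -0.2, -0.0]
t 15.42 case xyz [-112.4   40.5   82.5] F [ 1. -0. -0.] euler err [ 0.07  0.05 -0.07] open 16.4
t 15.75 case xyz [-106.    40.5   82.6] F [ 0.1 -0.4  1.5] euler err [ 0.08  0.08 -0.06] open 16.6
[-0.01 -0.32  0.04]
```

```bash
python3 -m creep '[[[0,2,0,0,0,0,0],[0,4,0,0,0,0,0],[0,6,0,0,0,0,0],[0,6,0,0,0,0,0]]]' >/dev/null;  python3 -c "
from h import *
incase(); print(sense()['moment'].round(2))"
python3 -m creep '[[[0,1.5,0,0,0,0,0],[0,3,0,0,0,0,0],[0,4,0,0,0,0,0],[0,4,0,0,0,0,0]]]' >/dev/null;  python3 -c "
from h import *
incase(); print(sense()['moment'].round(2))"
```

```text
t 16.08 case xyz [-99.6  40.5  82.6] F [0.6 0.5 1.1] euler err [ 0.08  0.11 -0.06] open 16.6
[-0.1  -0.26 -0.01]
t 16.42 case xyz [-95.3  40.5  82.6] F [-0.8  0.1  1.4] euler err [ 0.08  0.12 -0.05] open 16.4
[-0.05 -0.25  0.04]
```

```bash
for k in 1; do python3 -m creep '[[[0,1,0,0,0,-0.1,0],[0,2,0,0,0,-0.1,0],[0,3,0,0,0,-0.1,0],[0,3,0,0,0,-0.1,0]]]' >/dev/null;  python3 -c "
from h import *
incase(); print(sense()['moment'].round(2))"; done
python3 -m creep '[[[0,1,0,0,0,0,0],[0,2,0,0,0,0,0],[0,3,0,0,0,0,0],[0,3,0,0,0,0,0]]]' >/dev/null;  python3 -c "
from h import *
incase(); print(sense()['moment'].round(2))"
```

```text
t 16.75 case xyz [-92.1  40.5  82.7] F [-0.3 -0.4  1.1] euler err [ 0.08  0.04 -0.06] open 16.4
[-0.05 -0.04  0.02]
t 17.08 case xyz [-88.9  40.5  82.7] F [-1.3  0.2  1.3] euler err [ 0.09  0.06 -0.06] open 16.7
[ 0.03 -0.14  0.02]
```

```bash
python3 -m creep '[[[0,1,0,0,0,0,0],[0,2,0,0,0,0,0],[0,3,0,0,0,0,0],[0,3,0,0,0,0,0]]]' >/dev/null;  python3 -c "
from h import *
incase(); print(sense()['moment'].round(2))"
python3 -m creep '[[[0,1,0,0.1,0,0,0],[0,2,0,0.1,0,0,0],[0,3,0,0.1,0,0,0],[0,3,0,0.1,0,0,0]]]' >/dev/null;  python3 -c "
from h import *
incase(); print(sense()['moment'].round(2))"
```

```text
t 17.42 case xyz [-85.7  40.5  82.7] F [-0.5  0.5  2.3] euler err [ 0.09  0.07 -0.05] open 16.6
[ 0.07 -0.12  0.01]
t 17.75 case xyz [-82.5  40.5  82.7] F [-0.8  0.5  2. ] euler err [ 0.09  0.09 -0.05] open 16.2
[-0.03 -0.08  0.  ]
```

```bash
python3 -m creep '[[[0,1,0,0,0,-0.1,0],[0,2,0,0,0,-0.1,0],[0,2.5,0,0,0,-0.1,0],[0,2.5,0,0,0,-0.1,0]]]' >/dev/null;  python3 -c "
from h import *
incase(); print(sense()['moment'].round(2))"
python3 -m creep '[[[0,1,0,0,0,0,0],[0,2,0,0,0,0,0],[0,2.5,0,0,0,0,0],[0,2.5,0,0,0,0,0]]]' >/dev/null;  python3 -c "
from h import *
incase(); print(sense()['moment'].round(2))"
```

```text
t 18.08 case xyz [-79.8  40.5  82.8] F [-1.5 -0.6  3. ] euler err [ 0.09  0.   -0.05] open 16.3
[-0.03 -0.04 -0.06]
t 18.42 case xyz [-77.2  40.5  82.8] F [-0.8  0.5  3.2] euler err [ 0.09  0.01 -0.05] open 16.2
[-0.03 -0.01 -0.02]
```

```bash
python3 -m creep '[[[0,1,0,0,0,0,0],[0,2,0,0,0,0,0],[0,2,0,0,0,0,0]]]' >/dev/null;  python3 -c "
from h import *
incase(); print(sense()['moment'].round(2))"
python3 -m creep '[[[0,1,0,0,0,0,0],[0,2,0,0,0,0,0],[0,2,0,0,0,0,0]]]' >/dev/null;  python3 -c "
from h import *
incase(); print(sense()['moment'].round(2)); save(capture('side'),'e.png',(240,150,310,210),8)"
```

```text
t 18.67 case xyz [-75.   40.5  82.8] F [-1.4  0.9  2.6] euler err [ 0.09  0.02 -0.04] open 16.2
[ 0.05 -0.1  -0.01]
t 18.92 case xyz [-72.7  40.5  82.8] F [-1.9 -0.2  1.6] euler err [ 0.09  0.04 -0.04] open 16.4
[ 0.03 -0.05  0.03]
```

View pics/e.png

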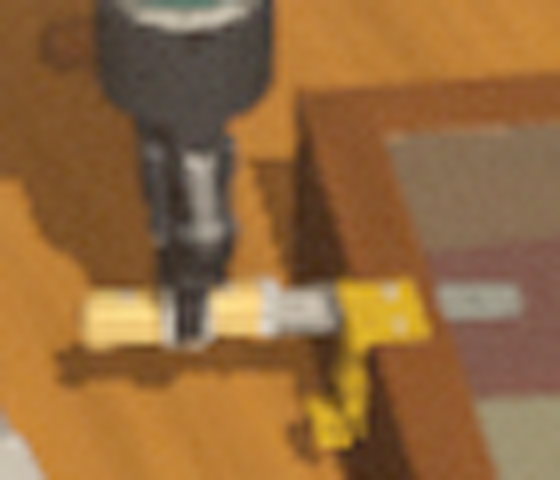

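The blade is under the lid, with its tip visible through the glass at (520,300) and the hasp still down. I'll continue in fine steps until it drags.

```bash
python3 -m creep '[[[0,0.7,0,0,0,0,0],[0,1.4,0,0,0,0,0],[0,1.4,0,0,0,0,0]]]' >/dev/null;  python3 -c "
from h import *
incase(); print(sense()['moment'].round(2))"
python3 -m creep '[[[0,0.7,0,0,0,0,0],[0,1.4,0,0,0,0,0],[0,1.4,0,0,0,0,0]]]' >/dev/null;  python3 -c "
from h import *
incase(); print(sense()['moment'].round(2))"
```

```text
t 19.22 case xyz [-71.2  40.5  82.8] F [-1.  -0.6  2.4] euler err [ 0.09  0.05 -0.05] open 16.5
[-0.01 -0.03  0.04]
t 19.47 case xyz [-69.7  40.5  82.8] F [-1.1  0.2  1.8] euler err [ 0.1   0.06 -0.04] open 16.2
[ 0.02  0.01 -0.06]
```

```bash
python3 -m creep '[[[0,0.7,0,0,0,0,0],[0,1.4,0,0,0,0,0],[0,1.4,0,0,0,0,0]]]' >/dev/null;  python3 -c "
from h import *
incase(); print(sense()['moment'].round(2))"
python3 -m creep '[[[0,0.7,0,0,0,0,0],[0,1.4,0,0,0,0,0],[0,1.4,0,0,0,0,0]]]' >/dev/null;  python3 -c "
from h import *
incase(); print(sense()['moment'].round(2))"
```

```text
t 19.72 case xyz [-68.2  40.5  82.8] F [-1.  -0.3  2.2] euler err [ 0.09  0.06 -0.04] open 16.2
[0.05 0.03 0.  ]
t 19.97 case xyz [-66.9  40.5  82.8] F [-3.6 -1.3  2.9] euler err [ 0.09  0.03 -0.04] open 16.4
[ 0.04  0.27 -0.01]
```

```bash
python3 -m creep '[[[0,0.5,0,0,0,0,0],[0,0.5,0,0,0,0,0],[0,0.5,0,0,0,0,0]]]' >/dev/null;  python3 -c "
from h import *
incase(); print(sense()['moment'].round(2))"
python3 -m creep '[[[0,0.6,0,0,0,0,0],[0,0.6,0,0,0,0,0],[0,0.6,0,0,0,0,0]]]' >/dev/null;  python3 -c "
from h import *
incase(); print(sense()['moment'].round(2))"
```

```text
t 20.22 case xyz [-66.7  40.5  82.7] F [-4.3 -0.3  4. ] euler err [ 0.09 -0.01 -0.04] open 16.6
[0.1  0.56 0.03]
t 20.47 case xyz [-66.4  40.5  82.7] F [-5.3 -0.6  4.4] euler err [ 0.09 -0.06 -0.05] open 16.6
[ 0.07  0.61 -0.01]
```

```bash
python3 -m creep '[[[0,0.8,0,0,0,0,0],[0,0.8,0,0,0,0,0],[0,0.8,0,0,0,0,0],[0,0.8,0,0,0,0,0],[0,0.8,0,0,0,0,0],[0,0.8,0,0,0,0,0]]]' >/dev/null;  python3 - <<'E'
from h import *
incase(); s=capture("side"); c=capture("top")
def bm(im): 
    h=cv2.cvtColor(im,cv2.COLOR_RGB2HSV); m=cv2.inRange(h,(18,130,90),(32,255,255))[165:215,275:300]; v,u=np.nonzero(m); return len(u),u.min()+275,u.max()+275,v.min()+165,v.max()+165
print("hasp now",bm(s["image"]))
old=cv2.imread("pics/s4.png"); old=cv2.resize(old,(70,70),interpolation=cv2.INTER_AREA)
a=cv2.cvtColor(old,cv2.COLOR_BGR2HSV); m=cv2.inRange(a,(18,130,90),(32,255,255))[25:,15:40]; v,u=np.nonzero(m); print("hasp after fastening",len(u),u.min()+275,u.max()+275,v.min()+165,v.max()+165)
t0=cv2.resize(cv2.imread("pics/top0.png")[:,:,::-1],(512,384),interpolation=cv2.INTER_AREA)
d=cv2.absdiff(t0,cv2.resize(cv2.resize(c["image"],(768,576)),(512,384),interpolation=cv2.INTER_AREA)).max(2)
for n,(x0,y0,x1,y1) in dict(knife=(300,212,364,225),mug=(88,160,126,195),screwdriver=(135,122,152,180),book=(340,122,410,190),jar=(383,193,410,220)).items(): print(n,d[y0:y1,x0:x1].mean().round(1))
d=[(sense()["contact_force"]).round(1)];print(d)
# tip through glass, side view: predicted vs grey pixels
print("pred tip px in e.png crop",(proj(s,cs(82,40,81))-[240,150])*8)
E
```

```text
t 20.97 case xyz [-66.   40.6  82.7] F [-6.7 -0.3  4.3] euler err [ 0.08 -0.12 -0.05] open 16.5
hasp now (151, np.int64(278), np.int64(293), np.int64(185), np.int64(205))
hasp after fastening 155 278 293 185 205
knife 6.3
mug 16.8
screwdriver 20.2
book 4.7
jar 6.3
[array([-6.1,  1. ,  5.1])]
pred tip px in e.png crop [518.34701419 295.95499728]
```

```bash
python3 -c "
from h import *
order.sign_off(); incase()"
```

```text
the job is handed in; nothing more can be done
the job is handed in; nothing more can be done
```

The hasp is fastened, and the gauge is in the gap under the lid, still gripped and held at the depth where it drags. I handed the job in at about 21 s.

- **Hasp:** I swung it over and pushed it flat to its stop. Its end and lip match the projected fastened position, and the strap's outline is unchanged since I fastened it.
- **Gauge:** The blade is on the rim about 40 mm to the left of the hasp's middle, square to the case front within about half a degree. It slid freely until the tip was about 82 mm in, which means a gap of about 8 mm, the top of the stated range. It then dragged, reading about 6–7 N along the blade and 4–5 N upward.

**Problems and doubts:**
- **Force spike:** While swinging the hasp down, the fingers caught inside its lip and the force read about 89 N, under the 120 N wrist limit. I backed off at once. A later push on the lip from the front jammed, so I pressed the strap flat above the staple instead.
- **Depth accuracy:** The tip's reach beyond the fingers measured 145 to 150 mm depending on the method, so the depth is good to a few millimetres.
- **Bystanders:** The knife, book and jar regions look unchanged between the first and last pictures. The brush was not compared. The mug and screwdriver regions did differ. I put that down to the arm's shadow, since the gripper never went near either, but I did not check further.

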